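Fit the nested lids and lift off the outer one

ROBOT

A 7-joint arm with a two-finger parallel gripper is mounted at the origin on the work surface. World frame = base frame: x ahead of the robot, y to its left, z up, the work surface at z = 0. Lengths are in mm, angles in rad, forces in N, time in s.
With the tool pointing down it reaches from about 400 to 850 mm from the base axis. Payload 6.9 kg.
Tool frame: the origin (TCP) lies midway between the tips of the shut fingers; the grasp point (between the pads) lies 19 mm behind it; z points along the fingers, x is the direction in which the jaws open and shut, and the axes are right-handed (so a half turn about z gives the same grasp; the last joint's range is limited). The gripper opens to 85 mm and grips with 20 to 120 N. Pads are 22 mm wide; open, the fingers measure 114 mm over their backs; the gripper's body (76 mm by 85 mm) begins 54 mm behind the grasp point. The pads swing forward as they close: fully open they stand 13 mm farther back than shut.
Start: joints at [1.31, 0.507, -0.238, 1.5, 0.126, 1.149, -0.155], TCP at [224.114, -583.425, 231.275] pointing down, gripper open.
Joint ranges: [-3.08, 3.08], [-0.24, 2.05], [-1.43, 1.35], [0, 2.5], [-1.52, 4.66], [0.17, 1.96], [-2.89, 2.89]. Speed limits (rad/s): [2.39, 2.39, 3.14, 3.14, 3.14, 3.14, 3.14].

INTERFACE

Orientations are given as a 3x3 rotation matrix whose columns are the frame's x, y, z axes.
In Python, from cell import robot, eyes gives the robot as it stands.
- The arm moves only by the shell command python3 -m pendant 'ROWS' [OPENING] [FORCE]. ROWS is JSON, one flat list of numbers, 4 for each row, row after row: the shift along the world's x, y, z in m, then the turn about the world's z in rad. In form: [dx, dy, dz, turn, dx, dy, dz, turn, ...]. A call has 1 to 10 rows; each row shifts and turns the commanded pose from where the row before left it; what a row does not reach is not made up. A row lasts 1/12 s, in which the tool goes at most 41.7 mm and 7.16 degrees, less where a joint would pass 70% of its speed; a pose out of reach is approached as far as the arm can. A call with a gripper value outside its range is refused whole. OPENING is the opening, from 0 (shut) to 1 (fully open), set as the call begins (- or left out, the last holds). The fingers move at their own pace and stop on an object; FORCE is the grip in N (left out, the last holds). Time passes only in rows, so rows that do not move let the fingers close. It gives the time, the measured TCP pose, the force and the opening at its end, in the units of the state.
- robot.read_state(): the state, without advancing time (a new reading comes with each control period).
- eyes.capture(name): name is "scene" or "top" or "wrist"; returns (picture, depth): 420x560x3 uint8, red, green, blue; 420x560 float32, mm along the optical axis (not along the pixel's ray), 0 where there is no reading.
- eyes.get_calibration(name): a dict with "mtx" (3x3 intrinsics, pixels), "D" ([k1, k2, p1, p2, k3] as OpenCV has them; the pictures are not rectified), "R" (3x3) and "t" (3): a world point X has camera coordinates R X + t; the wrist camera has in their place "hand_eye" (4x4, takes a point from camera to tool coordinates, whose origin is the TCP and whose axes are the tool frame's). Camera axes: x right, y down, z forward; pixel columns grow to the right and rows downward; lengths in mm; the calibration is good to about 2 mm. A picture is of the moment at which its call begins: read the wrist's pose just before it. get_calibration takes no time and is no camera call.
- robot.hand_in(): hands the job in, once; it reports no verdict.
The state is a dict: "t": time; "joint_pos": joint angles; "joint_velocities": joint speeds; "effort": joint torques, N m; "tool_pos": TCP position; "tcp_rot": TCP orientation; "ft_force": force on the tool from outside, world axes, zero at the start; "ft_torque": the same for the moment, N m; "gripper_width": finger opening in mm.
Only numpy, scipy, OpenCV 4.12 (cv2) and the standard library are available. Lean on these libraries where they do the work, as an engineer would, in place of code of your own. Each camera call takes 0.05 s, during which the arm holds its last target.

TASK

Get the counting canister ready: first turn the lock collar at its foot, by its upright peg, fully home to the locked mark so that the lever lies over the plinth's tongue; then carry the two nested lids together from the walnut block, by the inner lid's post, seat them on the canister and let go. Then lift the outer lid alone by its neck until it is clear of the post, leaving the inner lid seated, and finish still holding the outer lid, level and at rest, above the canister. Leave everything else on the table where it is.

Things in the scene. Friction and masses are not known exactly. Their poses are not given: they have to be found in the camera images.
- canister: fixed: grey round plinth (150 mm across, 12 mm high) carrying an open round metal canister (90 mm outside, 82 mm inside, rim 72 mm above the table). Origin: centre of the plinth's underside. A flat 20 mm wide tongue of the plinth, the locked mark, sticks out along the canister's own -x to 115 mm from the axis
- canister_mouth (a point): centre of the canister's mouth at rim height, 72 mm above the table
- locked_mark (a point): on top of the tongue (12 mm above the table), 105 mm from the canister's axis
- collar (a joint): dark captive lock collar around the canister's foot, turning about the canister's vertical axis. 0 = unlocked, 1.2 rad = locked against its stop, lever lying right over the tongue. Grows clockwise seen from above; rubs (about 1.5 N at the peg), stays where it is left; starts at 0 to 0.35
- collar_peg (a point): top centre of the collar's upright round peg: 14 mm across, top 64 mm above the table, free for the upper 38 mm; it stands on the collar's lever, 85 mm from the canister's axis (lever and collar top: 26 mm above the table; collar 120 mm across)
- rest: fixed walnut block, 120 mm square and 14 mm high, with a round boss 92 mm across whose rim is 32 mm above the table; the two lids start nested on it. Origin: centre of the underside
- inner_lid: inner lid: metal disc 92 mm across, 5 mm thick; below it a tapered plug (77 mm across at the disc, 70 mm at the foot, 10 mm deep) that drops into the canister's mouth; a central upright round post 14 mm across, to 65 mm above the origin. Origin: centre of the disc's underside, which rests on the canister's rim when seated. 0.16 kg
- outer_lid: outer lid, loose on the inner: cap 111 mm across, top plate 4 mm thick, skirt (105 mm inside) to 13 mm below the origin, central neck 34 mm across to 28 mm above it. The inner lid's post passes through the neck (21 mm hole) and stands 32 mm proud: the post lifts both lids, the neck the outer alone. Origin: centre of the top plate's underside, 5 mm above the inner lid's origin. 0.14 kg
- mould: bystander: flat blue bead mould, 50 x 50 x 14 mm; origin at the centre of its underside
- cup: bystander: copper cup, 62 mm across, 75 mm tall; origin at the centre of its underside
- abacus: bystander: painted abacus lying flat, 140 x 284 x 24 mm; origin at the centre of its underside
- pencil_pot: bystander: grey pot, 72 mm across and 85 mm tall, with pencils up to 154 mm high; origin at the centre of its underside
- number_rods: bystander: raft of four wooden number rods lying flat, 75 x 47 x 11 mm; origin at the centre of its underside
- glue_jar: bystander: white jar, 52 mm across, 70 mm tall; origin at the centre of its underside
There are look-alikes about, which are no part of the job. What is shaped like the outer_lid but orange or pink is not meant. Of the things that look like the canister, the larger one is meant.

How it is judged (in metres and radians):
On the way, in this order (a step that is already met when the one before it is completed fails the run):
1. the collar is turned to its locked mark while the lids are still on the walnut block (value of joint collar above 1.1 rad and horizontal distance between inner_lid and rest below 0.01 m), for 0.2 s.
2. both lids sit nested on the canister, let go (horizontal distance between inner_lid and canister_mouth below 0.005 m and z of inner_lid in the frame of canister_mouth between -0.003 and 0.003 m and angle between inner_lid's own z axis and vertical below 0.05 rad and horizontal distance between outer_lid and inner_lid below 0.01 m and z of outer_lid in the frame of inner_lid below 0.009 m and contact force between the fingers and inner_lid below 0.1 N and contact force between the fingers and outer_lid below 0.1 N and value of joint collar above 1.1 rad), for 0.2 s.
At the end, for the whole second after the job is handed in: Collar within 0.1 rad of locked; inner lid seated (5 mm sideways, 3 mm of the rim, 0.05 rad), untouched; outer lid held by the fingers alone, at rest, level to 0.2 rad, within 60 mm of the canister's axis, its top plate's underside 70 mm or more above the rim (post ends at 65) (horizontal distance between inner_lid and canister_mouth below 0.005 m and z of inner_lid in the frame of canister_mouth between -0.003 and 0.003 m and angle between inner_lid's own z axis and vertical below 0.05 rad and value of joint collar above 1.1 rad and z of outer_lid in the frame of canister_mouth above 0.07 m and horizontal distance between outer_lid and canister_mouth below 0.06 m and angle between outer_lid's own z axis and vertical below 0.2 rad and linear speed of outer_lid below 0.03 m/s and contact force between the fingers and outer_lid above 1 N and contact force between each of outer_lid, the arm, the fingers and inner_lid below 0.1 N and contact force between outer_lid and canister below 0.1 N); the arm keeps its last pose, push and grip.
It fails at once if the outer lid comes off the inner lid (by over 20 mm) while the inner lid is not seated on the canister (distance between outer_lid and inner_lid above 0.025 m and not (horizontal distance between inner_lid and canister_mouth below 0.005 m and z of inner_lid in the frame of canister_mouth between -0.003 and 0.003 m and angle between inner_lid's own z axis and vertical below 0.05 rad)).
It fails at once if a bystander is moved by more than 25 mm (distance of any of mould, cup, abacus, pencil_pot, number_rods, glue_jar from where it was at the start of the episode above 0.025 m).
It also fails if it takes over 64 s, if anything falls off the work surface, if the arm or the gripper's body presses on something with over 40 N, if the wrist force passes 120 N, or if a joint passes its speed limit or range.

## Working session

There is one attempt and no reset: what is moved stays moved. The work goes in short steps, Python scripts to look and compute and a shell command to move; the robot and the scene stay as the last step left them, time stands still between calls to the robot, and variables do not carry over. Pictures are saved under pics/ and viewed, and the job is handed in when it is done.

```bash
mkdir -p pics; ls
python3 - <<'E'
from cell import robot, eyes
import cv2
for n in ["scene","top"]:
    p,d=eyes.capture(n); cv2.imwrite(f"pics/{n}0.png",p[:,:,::-1])
    import numpy as np; np.save(f"pics/{n}0.npy",d); np.save(f"pics/{n}0rgb.npy",p)
    c=eyes.get_calibration(n); print(n,c)
s=robot.read_state();print(s['t'],s['tool_pos'],s['tcp_rot'],s['gripper_width'])
E
```

```text
pics
scene {'mtx': array([[394.99075937,   0.        , 284.08614414],
       [  0.        , 394.99075937, 207.34149793],
       [  0.        ,   0.        ,   1.        ]]), 'D': array([-0.04310018,  0.        ,  0.        ,  0.        ,  0.        ]), 'R': array([[ 0.82413501,  0.56637184,  0.00494176],
       [ 0.47127111, -0.68086083, -0.56065325],
       [-0.31417357,  0.46438288, -0.82803593]]), 't': array([-480.43519348, -242.75822863, 1191.09076381])}
top {'mtx': array([[521.57610735,   0.        , 280.63551297],
       [  0.        , 521.57610735, 203.25511031],
       [  0.        ,   0.        ,   1.        ]]), 'D': array([-0.02606217,  0.        ,  0.        ,  0.        ,  0.        ]), 'R': array([[ 2.71450466e-02, -9.99616875e-01,  5.40824398e-03],
       [-9.84429475e-01, -2.76717934e-02, -1.73588252e-01],
       [ 1.73671402e-01, -6.11973590e-04, -9.84803468e-01]]), 't': array([ -34.4261809 ,  590.70827111, 1131.82011492])}
0.1 [ 223.91232635 -583.03838322  230.50161989] [[ 3.58636037e-01 -9.33477274e-01 -6.09655375e-04]
 [-9.33476078e-01 -3.58636553e-01  1.49462239e-03]
 [-1.61384073e-03  3.30732587e-05 -9.99998697e-01]] 85.73520814312721
```

View pics/scene0.png

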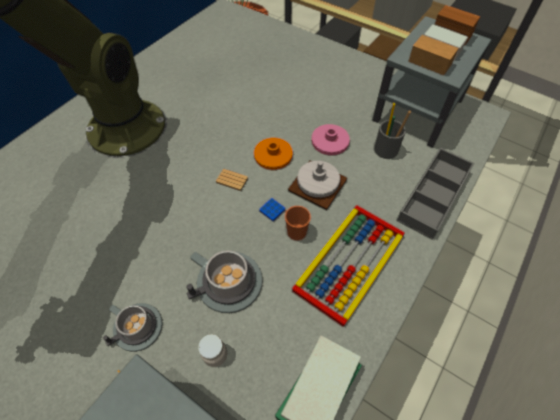

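View pics/top0.png

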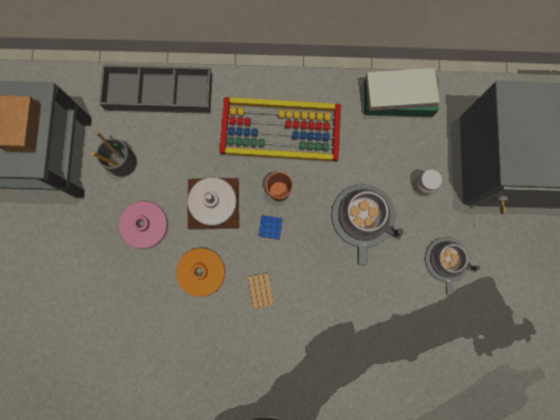

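The larger canister is at top px (365,213), with its tongue below it at (363,255) and its peg at about (398,233). The lids on the walnut block are at (212,200). Next I measure these.

```bash
cat > h.py <<'E'
import numpy as np, cv2
from cell import robot, eyes
def plane(cal,u,v,z,R=None,t=None):
    R=cal['R'] if R is None else R; t=cal['t'] if t is None else t
    n=cv2.undistortPoints(np.array([[[u,v]]],float),cal['mtx'],cal['D'])[0,0]
    d=R.T@np.array([n[0],n[1],1]); c=-R.T@t
    return c+d*(z-c[2])/d[2]
def cloud(cal,d,R=None,t=None):
    R=cal['R'] if R is None else R; t=cal['t'] if t is None else t
    h,w=d.shape; vv,uu=np.mgrid[:h,:w]
    n=cv2.undistortPoints(np.stack([uu,vv],-1).reshape(-1,1,2).astype(float),cal['mtx'],cal['D']).reshape(h,w,2)
    P=np.dstack([n*d[...,None],d])
    X=(P-t)@R; X[d==0]=np.nan
    return X
def wristRt(cal,s):
    H=cal['hand_eye']; Rt=np.array(s['tcp_rot']);p=np.array(s['tool_pos'])
    Rc=Rt@H[:3,:3]; c=Rt@H[:3,3]+p
    return Rc.T,-Rc.T@c
def circ(P):
    A=np.c_[2*P,np.ones(len(P))]; x=np.linalg.lstsq(A,(P**2).sum(1),rcond=None)[0]
    return x[:2],np.sqrt(x[2]+x[0]**2+x[1]**2)
E
python3 - <<'E'
from h import *
p=np.load('pics/top0rgb.npy');d=np.load('pics/top0.npy');c=eyes.get_calibration('top')
for n,u,v,z in [('can',366,211,72),('peg',398,233,64),('tongue',363,255,12),('post',210,199,102),('mould',270,227,14),('cup',279,186,75),('jar',430,180,70),('rods',261,290,11),('smallpeg',475,267,60),('smallcan',452,258,60)]:
    print(n,plane(c,u,v,z).round(1))
X=cloud(c,d); print(np.nanmedian(X[300:380,20:180,2]))
for n,(u0,v0,u1,v1) in {'can':(320,175,415,270),'lids':(180,170,245,235)}.items():
    print(n); Z=X[v0:v1,u0:u1,2]; print(np.histogram(Z[~np.isnan(Z)],bins=np.arange(-6,120,6)))
cv2.imwrite('pics/z1.png',cv2.resize(p[160:290,310:420,::-1],None,fx=4.5,fy=4.5,interpolation=cv2.INTER_CUBIC))
cv2.imwrite('pics/z2.png',cv2.resize(p[150:250,160:320,::-1],None,fx=5,fy=5,interpolation=cv2.INTER_CUBIC))
E
```

```text
can [ 575.7 -208.6   72. ]
peg [ 529.3 -281.4   64. ]
tongue [ 482.4 -211.6   12. ]
post [587.6 135.7 102. ]
mould [541.4   5.1  14. ]
cup [626.4 -13.4  75. ]
jar [ 651.  -354.1   70. ]
rods [396.4  21.2  11. ]
smallpeg [ 458.5 -453.1   60. ]
smallcan [ 477.2 -402.2   60. ]
-0.4611566444143139
can
(array([3217, 2315,  779,  846,  674,  532,   49,   48,   52,   56,   48,
         70,  171,   74,    0,    0,    0,    0,    0,    0]), array([ -6,   0,   6,  12,  18,  24,  30,  36,  42,  48,  54,  60,  66,
        72,  78,  84,  90,  96, 102, 108, 114]))
lids
(array([ 963,  647,  233,  506,   15,   16,   64, 1161,  413,   11,   16,
         81,   23,    5,    3,    2,   17,   17,    0,    0]), array([ -6,   0,   6,  12,  18,  24,  30,  36,  42,  48,  54,  60,  66,
        72,  78,  84,  90,  96, 102, 108, 114]))
```

View pics/z1.png

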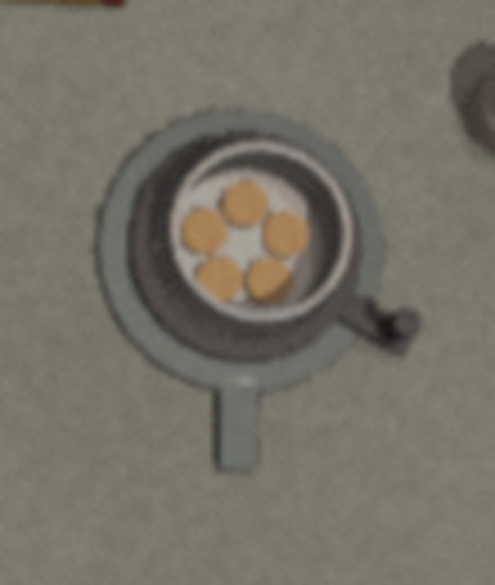

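View pics/z2.png

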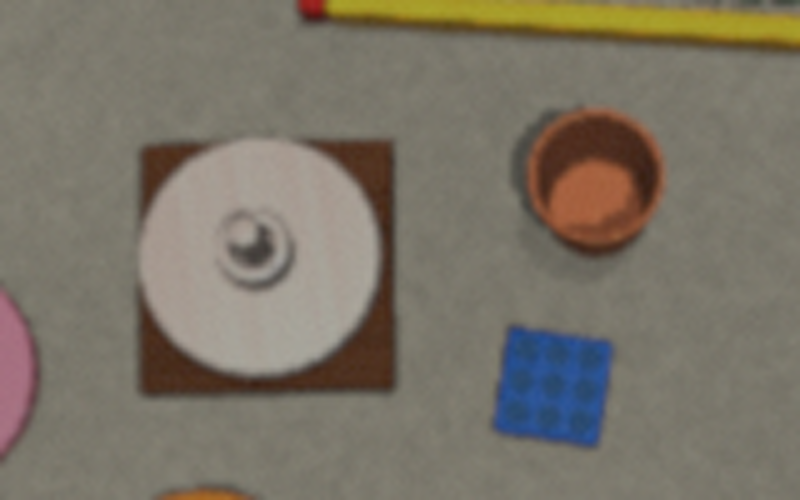

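Run:
```python
from h import *
d=np.load('pics/top0.npy');c=eyes.get_calibration('top')
for n,u,v,z in [('can',368,211,72),('plinth',363,214.9,12),('peg',399.7,231.3,64),('tongueEnd',362.6,264.5,12),
 ('post',160+241/5,150+232/5,97),('neck top',160+255/5,150+247/5,65),('plate',160+261/5,150+257/5,41),('block',160+268/5,150+267/5,14)]:
    print(n,plane(c,u,v,z).round(1))
X=cloud(c,d).reshape(-1,3)
def sel(x,y,r,z0,z1):
    return X[(np.hypot(X[:,0]-x,X[:,1]-y)<r)&(X[:,2]>z0)&(X[:,2]<z1)]
P=sel(573,-213,55,66,80); print(len(P),circ(P[:,:2]),np.median(P[:,2]))
P=sel(530,-284,22,56,72); print(len(P),P.mean(0),np.median(P,0))
P=sel(585,135,15,90,110); print(len(P),P.mean(0))
P=sel(585,135,70,36,46); print(len(P),(P.max(0)+P.min(0))/2,P.mean(0))
```

```text
can [ 575.8 -213.1   72. ]
plinth [ 576.2 -211.6   12. ]
peg [ 533.2 -285.3   64. ]
tongueEnd [ 460.6 -210.7   12. ]
post [594.2 140.6  97. ]
neck top [593.5 138.5  65. ]
plate [593.2 138.7  41. ]
block [593.3 138.8  14. ]
244 (array([ 575.62210726, -211.95746171]), np.float64(42.75369887980582)) 70.77070361436583
32 [ 533.08122978 -285.34096305   61.68838177] [ 533.01831821 -284.83960686   62.07159203]
27 [593.51927462 139.57044147  95.51944034]
1557 [595.17632883 140.88910421  40.99637191] [593.75350826 140.61244143  40.54698776]
```

```bash
python3 -m pendant '[0.025,0.024,0,0.05,0.025,0.024,0,0.05,0.025,0.024,0,0.05,0.025,0.024,0,0.05,0.025,0.024,0,0.05,0.025,0.024,0,0.05,0.025,0.024,0,0.05,0.025,0.024,0,0.05,0.025,0.024,0,0.05,0.025,0.024,0,0.05]' 0.7 30; python3 -m pendant '[0.02,0.02,-0.02,0.06,0.02,0.02,-0.02,0.06,0.012,0.01,-0.02,0.04,0.007,0.0077,-0.02,0.013,0,0,0,0,0,0,0,0,0,0,0,0,0,0,0,0]'
python3 - <<'E'
from h import *
s=robot.read_state();print(s['tool_pos'],s['tcp_rot'][:,0],s['ft_force'],s['joint_pos'])
p,d=eyes.capture('wrist');c=eyes.get_calibration('wrist');R,t=wristRt(c,s)
cv2.imwrite('pics/w1.png',p[:,:,::-1]);np.save('pics/w1.npy',d)
X=cloud(c,d,R,t).reshape(-1,3)
P=X[(np.hypot(X[:,0]-533,X[:,1]+285)<25)&(X[:,2]>58)&(X[:,2]<68)];print(len(P),P.mean(0) if len(P) else '')
P=X[(np.hypot(X[:,0]-576,X[:,1]+212)<55)&(X[:,2]>68)&(X[:,2]<76)];print(len(P),circ(P[:,:2]) if len(P) else '')
E
```

```text
t: 0.93
tool_pos: [474.9, -342.0, 231.0]
tcp_rot: [[0.764, -0.646, -0.001], [-0.646, -0.764, 0.0], [-0.001, 0.0, -1.0]]
ft_force: [0.2, -0.9, 0.1]
gripper_width: 60.0
t: 1.6
tool_pos: [532.9, -287.3, 152.6]
tcp_rot: [[0.861, -0.508, 0.001], [-0.508, -0.861, -0.002], [0.002, 0.001, -1.0]]
ft_force: [-0.6, 0.1, -0.4]
gripper_width: 59.4
[ 532.90702445 -287.29551416  152.61870843] [ 0.86108322 -0.50846078  0.00182081] [-0.64289581  0.09977131 -0.44667395] [ 0.72663466  0.56771756 -0.44010233  1.66444789  0.28243943  0.97108461
 -0.34666563]
347 [ 534.27961914 -284.97829281   63.19178343]
3371 (array([ 575.85497772, -212.41754791]), np.float64(42.40029910879788))
```

View pics/w1.png

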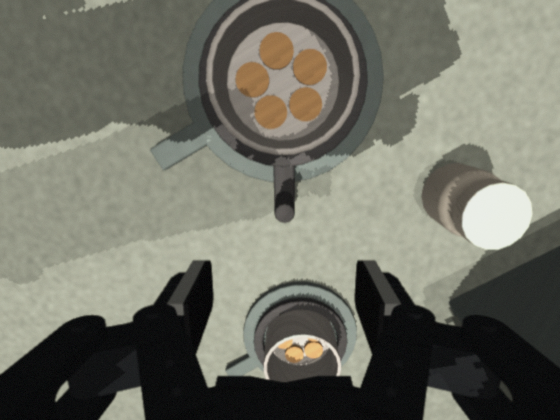

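The wrist view shows the peg at (284,212), roughly centred between the jaws. Both cameras put it at about (534,-285) and the canister axis at about (575.8,-212.3). I'll descend over the peg.

```bash
python3 -m pendant '[0.001,0.0023,-0.025,0,0,0,-0.025,0,0,0,-0.025,0,0,0,-0.02,0,0,0,-0.014,0,0,0,-0.010,0,0,0,0,0,0,0,0,0]' 0.7 30;  python3 -m pendant '[0,0,0,0,0,0,0,0,0,0,0,0,0,0,0,0,0,0,0,0,0,0,0,0]' 0 30;python3 - <<'E'
from h import *
s=robot.read_state();print(s['tool_pos'],s['ft_force'],s['gripper_width'])
cx,cy=575.8,-212.3; r=85
a0=np.arctan2(s['tool_pos'][1]-cy,s['tool_pos'][0]-cx); print(np.degrees(a0),np.hypot(s['tool_pos'][1]-cy,s['tool_pos'][0]-cx))
a0=np.arctan2(-285+212.3,534-575.8)
af=-np.pi-0.01; n=18
A=np.linspace(a0,af,n+1);P=np.c_[cx+r*np.cos(A),cy+r*np.sin(A)]
print(A[1]-A[0]);print((np.diff(P,axis=0)/1000).round(4).tolist(),P[0],P[-1])
E
```

```text
t: 2.32
tool_pos: [534.2, -284.0, 32.9]
tcp_rot: [[0.862, -0.507, 0.0], [-0.507, -0.862, -0.0], [0.0, 0.0, -1.0]]
ft_force: [0.4, -0.2, 0.6]
gripper_width: 59.7
t: 2.82
tool_pos: [534.6, -283.7, 33.1]
tcp_rot: [[0.862, -0.507, 0.001], [-0.506, -0.862, -0.001], [0.001, 0.0, -1.0]]
ft_force: [-1.3, -0.2, 6.3]
gripper_width: 13.0
[ 534.59198525 -283.73220711   33.14218007] [-1.32128745 -0.17064541  6.26586079] 13.015288900186809
-119.97990979131197 82.46611845467396
-0.058832660598919784
[[-0.0043, 0.0026], [-0.0041, 0.0029], [-0.0039, 0.0031], [-0.0037, 0.0033], [-0.0035, 0.0035], [-0.0033, 0.0037], [-0.0031, 0.0039], [-0.0029, 0.0041], [-0.0026, 0.0043], [-0.0024, 0.0044], [-0.0021, 0.0045], [-0.0018, 0.0047], [-0.0015, 0.0048], [-0.0013, 0.0048], [-0.001, 0.0049], [-0.0007, 0.005], [-0.0004, 0.005], [-0.0001, 0.005]] [ 533.43185881 -285.98813074] [ 490.80424996 -211.45001417]
```

```bash
python3 -m pendant '[-0.0043,0.0026,0,-0.0588,-0.0041,0.0029,0,-0.0588,-0.0039,0.0031,0,-0.0588,-0.0037,0.0033,0,-0.0588,-0.0035,0.0035,0,-0.0588,-0.0033,0.0037,0,-0.0588,-0.0031,0.0039,0,-0.0588,-0.0029,0.0041,0,-0.0588,-0.0026,0.0043,0,-0.0588]'; python3 -m pendant '[-0.0024,0.0044,0,-0.0588,-0.0021,0.0045,0,-0.0588,-0.0018,0.0047,0,-0.0588,-0.0015,0.0048,0,-0.0588,-0.0013,0.0048,0,-0.0588,-0.001,0.0049,0,-0.0588,-0.0007,0.005,0,-0.0588,-0.0004,0.005,0,-0.0588]'; python3 -m pendant '[0,0.0012,0,-0.0145,0,0,0,0,0,0,0,0,0,0,0,0]'
```

```text
t: 3.57
tool_pos: [504.3, -252.5, 33.2]
tcp_rot: [[0.486, -0.874, 0.004], [-0.874, -0.486, -0.001], [0.003, -0.003, -1.0]]
ft_force: [4.1, -1.7, 1.6]
gripper_width: 13.3
t: 4.23
tool_pos: [494.2, -214.9, 33.2]
tcp_rot: [[0.037, -0.999, 0.006], [-0.999, -0.037, -0.002], [0.002, -0.006, -1.0]]
ft_force: [4.6, -3.0, -0.6]
gripper_width: 13.2
t: 4.57
tool_pos: [494.2, -213.1, 33.2]
tcp_rot: [[0.026, -1.0, 0.005], [-1.0, -0.026, -0.001], [0.001, -0.005, -1.0]]
ft_force: [5.7, -0.3, 1.4]
gripper_width: 12.7
```

```bash
python3 -m pendant '[0,0.0015,0,0,0,0.0015,0,0,0,0,0,0,0,0,0,0]';  python3 -m pendant '[0,0.0015,0,0,0,0.0015,0,0,0,0,0,0,0,0,0,0]'
```

```text
t: 4.9
tool_pos: [494.0, -211.5, 33.2]
tcp_rot: [[0.025, -1.0, 0.005], [-1.0, -0.025, -0.003], [0.003, -0.005, -1.0]]
ft_force: [3.5, -3.9, 0.6]
gripper_width: 13.1
t: 5.23
tool_pos: [494.0, -211.3, 33.2]
tcp_rot: [[0.023, -1.0, 0.006], [-1.0, -0.023, -0.006], [0.006, -0.006, -1.0]]
ft_force: [4.8, -11.8, -1.9]
gripper_width: 13.2
```

The peg has stalled at the stop (force about 12 N). I'll release, rise, and check the collar with the wrist camera and the top camera.

```bash
python3 -m pendant '[0,-0.0015,0,0,0,0,0,0,0,0,0,0,0,0,0.01,0,0,0,0.02,0,0,0,0.035,0,0,0,0.035,0,0,0,0.035,0,0,0,0.035,0]' 0.7; python3 -m pendant '[0.005,0.015,0,0,0.01,0.035,0,0,0.01,0.035,0,0,0.01,0.035,0,0,0.01,0.035,0,0,0.01,0.035,0,0,0.01,0.035,0,0,0.01,0.035,0,0,0.01,0.035,0,0,0.01,0.035,0,0]'; python3 -m pendant '[0,0,0,0,0,0,0,0,0,0,0,0]' 0.6;python3 - <<'E'
from h import *
s=robot.read_state();print(s['tool_pos'],s['tcp_rot'][:,0],s['ft_force'],s['joint_pos'])
p,d=eyes.capture('wrist');c=eyes.get_calibration('wrist');R,t=wristRt(c,s)
cv2.imwrite('pics/w2.png',p[:,:,::-1])
X=cloud(c,d,R,t).reshape(-1,3)
P=X[(np.hypot(X[:,0]-593,X[:,1]-139)<25)&(X[:,2]>90)&(X[:,2]<102)];print(len(P),P.mean(0) if len(P) else '')
P=X[(np.hypot(X[:,0]-593,X[:,1]-139)<25)&(X[:,2]>58)&(X[:,2]<68)];print(len(P),P.mean(0) if len(P) else '')
P=X[(np.hypot(X[:,0]-593,X[:,1]-139)<60)&(X[:,2]>38)&(X[:,2]<44)];print(len(P),(P.max(0)+P.min(0))/2)
p,d=eyes.capture('top');c=eyes.get_calibration('top')
cv2.imwrite('pics/t2.png',p[:,:,::-1])
X=cloud(c,d).reshape(-1,3)
P=X[(np.hypot(X[:,0]-491,X[:,1]+211)<25)&(X[:,2]>50)&(X[:,2]<72)];print('peg',len(P),P.mean(0) if len(P) else '')
E
```

```text
t: 5.98
tool_pos: [490.9, -207.4, 204.7]
tcp_rot: [[0.027, -1.0, -0.0], [-1.0, -0.027, 0.001], [-0.001, 0.0, -1.0]]
ft_force: [0.3, 0.1, -0.5]
gripper_width: 59.8
t: 6.82
tool_pos: [586.1, 123.9, 203.1]
tcp_rot: [[0.027, -1.0, -0.0], [-1.0, -0.027, 0.0], [-0.0, 0.0, -1.0]]
ft_force: [0.4, -0.2, 0.3]
gripper_width: 59.8
t: 7.07
tool_pos: [585.9, 121.5, 202.5]
tcp_rot: [[0.026, -1.0, -0.001], [-1.0, -0.026, -0.001], [0.001, 0.001, -1.0]]
ft_force: [-0.3, -0.8, 0.3]
gripper_width: 51.7
[585.93916547 121.49365879 202.47136001] [ 2.64692025e-02 -9.99649348e-01  7.50233268e-04] [-0.34030026 -0.7996522   0.34918899] [-0.15072501  0.4860262  -0.1488852   1.61733064  0.08084266  1.04506044
 -1.86759926]
307 [596.29203322 141.08570661  96.16934581]
824 [598.45348858 140.60853289  64.23250302]
11275 [595.08955286 141.48095434  40.93415497]
peg 38 [ 490.50202097 -210.15519289   62.10371217]
```

View pics/w2.png

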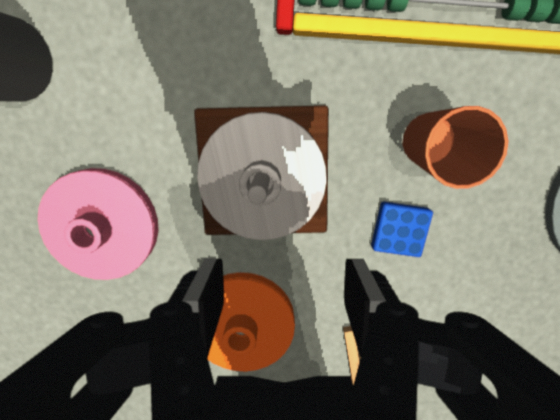

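View pics/t2.png

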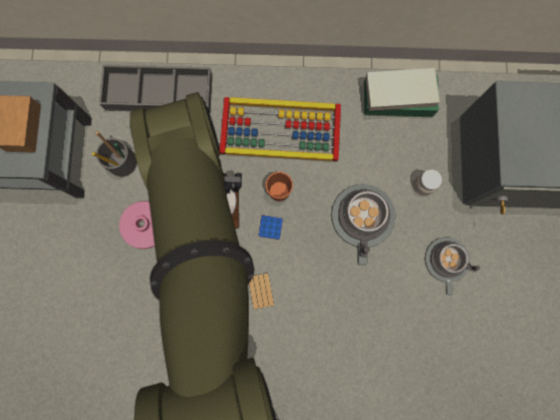

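The top view shows the lever lying over the tongue, with the peg at px (364,250), so the collar is locked. In the wrist view the post is at about (258,185). I'll use lid axis (594.5,140.3) and go down.

```bash
python3 -m pendant '[0.0045,0.0098,-0.025,0,0.004,0.009,-0.03,0,0,0,-0.03,0,0,0,-0.02,0,0,0,-0.015,0,0,0,-0.0085,0,0,0,0,0,0,0,0,0]' 0.6 40;  python3 -m pendant '[0,0,0,0,0,0,0,0,0,0,-0.003,0,0,0,0,0]'
```

```text
t: 7.83
tool_pos: [595.2, 139.7, 74.2]
tcp_rot: [[0.024, -1.0, 0.0], [-1.0, -0.024, -0.0], [0.0, -0.0, -1.0]]
ft_force: [0.5, -0.1, 0.0]
gripper_width: 51.0
t: 8.17
tool_pos: [595.2, 140.6, 71.1]
tcp_rot: [[0.026, -1.0, 0.001], [-1.0, -0.026, 0.0], [-0.0, -0.001, -1.0]]
ft_force: [-0.1, 0.8, -0.8]
gripper_width: 50.9
```

```bash
python3 -m pendant '[0,0,0,0,0,0,0,0,0,0,0,0,0,0,0,0,0,0,0,0,0,0,0,0,0,0,0,0]' 0 60; python3 -m pendant '[0,0,0.005,0,0,0,0.01,0,0,0,0.015,0,0,0,0.02,0,0,0,0.03,0,0,0,0.03,0,0,0,0,0,0,0,0,0]'
python3 - <<'E'
from h import *
p,d=eyes.capture('wrist');cv2.imwrite('pics/w3.png',p[:,:,::-1])
p,d=eyes.capture('scene');cv2.imwrite('pics/s3.png',cv2.resize(p[60:340,120:440,::-1],None,fx=2,fy=2))
E
```

```text
t: 8.75
tool_pos: [595.1, 140.6, 71.0]
tcp_rot: [[0.026, -1.0, 0.0], [-1.0, -0.026, 0.0], [-0.0, -0.0, -1.0]]
ft_force: [-2.2, 0.4, 4.1]
gripper_width: 11.7
t: 9.42
tool_pos: [595.9, 140.8, 182.9]
tcp_rot: [[0.026, -1.0, 0.004], [-1.0, -0.026, 0.001], [-0.001, -0.004, -1.0]]
ft_force: [-0.2, 0.2, -4.2]
gripper_width: 11.9
```

View pics/w3.png

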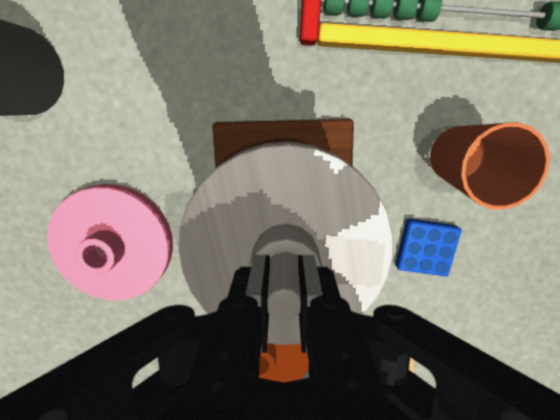

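View pics/s3.png

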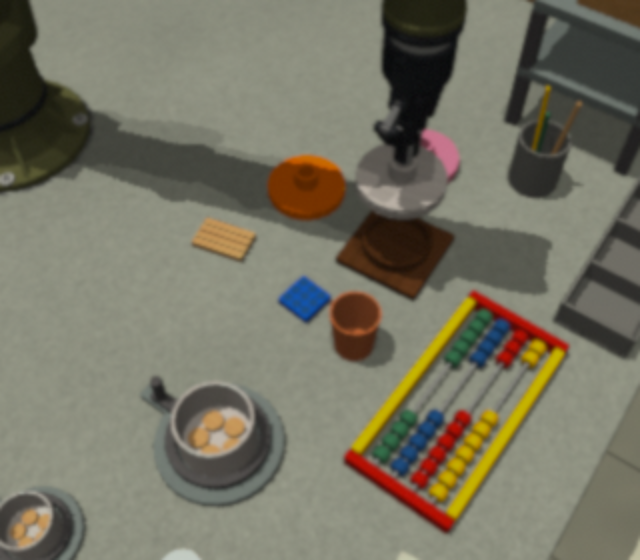

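Both lids are up together: the block is bare in the scene view and the wrist reads about 4 N. Carrying them over the canister.

```bash
python3 -m pendant '[-0.001,-0.008,0,0,-0.001,-0.016,0,0,-0.0015,-0.024,0,0,-0.0015,-0.03,0,0,-0.0015,-0.03,0,0,-0.0015,-0.03,0,0,-0.0015,-0.03,0,0,-0.0015,-0.03,0,0,-0.0015,-0.03,0,0,-0.0015,-0.03,0,0]'; python3 -m pendant '[-0.002,-0.03,0,0,-0.001,-0.027,0,0,-0.001,-0.018,0,0,-0.001,-0.012,0,0,-0.001,-0.008,0,0,0,0,0,0,0,0,0,0,0,0,0,0]'
python3 - <<'E'
from h import *
s=robot.read_state();print(s['tool_pos'])
p,d=eyes.capture('wrist');c=eyes.get_calibration('wrist');R,t=wristRt(c,s)
cv2.imwrite('pics/w4.png',p[:,:,::-1])
X3=cloud(c,d,R,t);X=X3.reshape(-1,3)
T=s['tool_pos']
m=(np.hypot(X[:,0]-T[0],X[:,1]-T[1])<65)&(abs(X[:,2]-(T[2]-30))<5);P=X[m];print(len(P),P.min(0),P.max(0))
A=np.c_[P[:,:2]-P[:,:2].mean(0),np.ones(len(P))];print('plane',np.linalg.lstsq(A,P[:,2],rcond=None)[0])
# outer edge: convex hull fit, arc only
h=cv2.convexHull(P[:,:2].astype(np.float32))[:,0]
from scipy.optimize import least_squares
h=h[h[:,0]>T[0]-20]
r=least_squares(lambda q:np.hypot(*(h-q).T)-55.5,T[:2],loss='soft_l1');print('lid',r.x,np.abs(r.fun).mean(),circ(h))
p,d=eyes.capture('scene');cv2.imwrite('pics/s4.png',cv2.resize(p[150:350,120:380,::-1],None,fx=3,fy=3))
E
```

```text
t: 10.35
tool_pos: [579.6, -119.5, 179.3]
tcp_rot: [[0.025, -1.0, -0.003], [-1.0, -0.025, 0.0], [-0.0, 0.003, -1.0]]
ft_force: [0.9, 0.2, -3.4]
gripper_width: 11.8
t: 11.02
tool_pos: [575.3, -210.4, 180.6]
tcp_rot: [[0.028, -1.0, -0.0], [-1.0, -0.028, 0.001], [-0.001, 0.0, -1.0]]
ft_force: [0.3, 0.6, -3.2]
gripper_width: 12.2
[ 575.31496507 -210.40934889  180.5721134 ]
23387 [ 517.00240498 -265.67724599  145.57245751] [ 627.95142902 -155.38093256  155.56536614]
plane [-7.13532240e-04  2.27609218e-03  1.50298004e+02]
lid [ 572.31178329 -210.5153109 ] 0.1709030625114379 (array([ 572.75452247, -210.49118582]), np.float64(55.11886420105919))
```

View pics/w4.png

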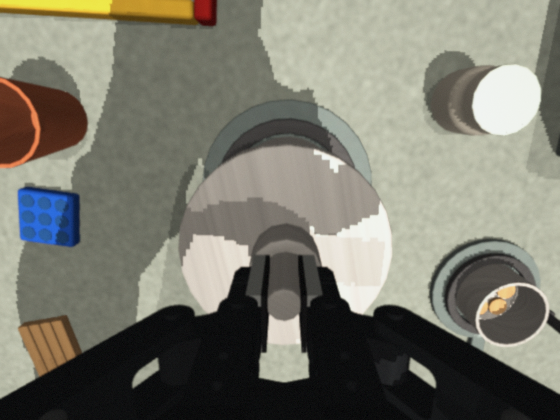

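View pics/s4.png

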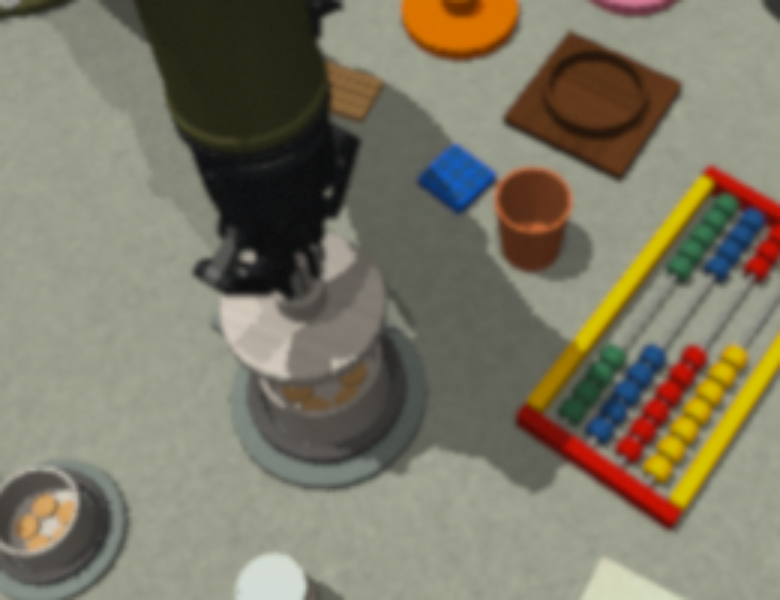

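The lids are level, with the plate at 150.3 against an expected 150.6. I estimate the post about 1.5 mm behind the TCP in x, so I'll shift (+1.7, -1.8) and lower in stages.

```bash
python3 -m pendant '[0.0009,-0.0009,0,0,0.0008,-0.0009,-0.01,0,0,0,-0.015,0,0,0,-0.015,0,0,0,-0.01,0,0,0,-0.005,0,0,0,0,0,0,0,0,0]'; python3 -m pendant '[0,0,-0.003,0,0,0,-0.003,0,0,0,0,0,0,0,0,0]'
```

```text
t: 11.78
tool_pos: [576.9, -214.2, 125.8]
tcp_rot: [[0.026, -1.0, -0.0], [-1.0, -0.026, 0.0], [-0.0, 0.0, -1.0]]
ft_force: [0.0, 0.3, -2.4]
gripper_width: 12.1
t: 12.12
tool_pos: [576.7, -214.2, 119.9]
tcp_rot: [[0.026, -1.0, 0.0], [-1.0, -0.026, -0.0], [0.0, -0.0, -1.0]]
ft_force: [0.1, -0.2, -3.4]
gripper_width: 12.0
```

```bash
python3 -m pendant '[0,0.0018,0,0,0,0,-0.002,0,0,0,-0.002,0,0,0,0,0]'; python3 -m pendant '[0,0,-0.002,0,0,0,-0.001,0,0,0,0,0,0,0,0,0]'
python3 - <<'E'
from h import *
s=robot.read_state()
p,d=eyes.capture('wrist');c=eyes.get_calibration('wrist');R,t=wristRt(c,s)
cv2.imwrite('pics/w5.png',p[:,:,::-1])
T=s['tool_pos'];X=cloud(c,d,R,t).reshape(-1,3)
P=X[(np.hypot(X[:,0]-T[0],X[:,1]-T[1])<65)&(abs(X[:,2]-(T[2]-30))<5)]
A=np.c_[P[:,:2]-P[:,:2].mean(0),np.ones(len(P))];print('plane',np.linalg.lstsq(A,P[:,2],rcond=None)[0])
p,d=eyes.capture('scene');cv2.imwrite('pics/s5.png',cv2.resize(p[200:350,140:320,::-1],None,fx=4,fy=4))
E
```

```text
t: 12.45
tool_pos: [576.5, -212.3, 115.3]
tcp_rot: [[0.026, -1.0, -0.001], [-1.0, -0.026, 0.0], [-0.0, 0.001, -1.0]]
ft_force: [0.3, 0.1, -3.9]
gripper_width: 12.1
t: 12.78
tool_pos: [576.7, -212.5, 112.7]
tcp_rot: [[0.026, -1.0, -0.0], [-1.0, -0.026, 0.0], [-0.0, 0.0, -1.0]]
ft_force: [0.6, -0.6, -3.0]
gripper_width: 12.2
plane [-6.26085660e-04  1.04137111e-03  8.23853174e+01]
```

View pics/s5.png

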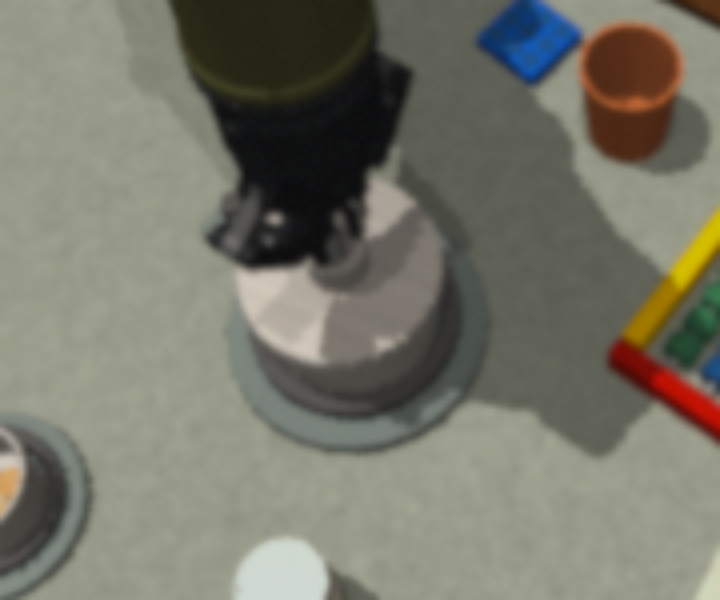

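The plug is in with no side force, and the plate is 1.4 mm above its seated height of 81. Lower to contact.

```bash
python3 -m pendant '[0,0,-0.001,0,0,0,-0.001,0,0,0,0,0,0,0,0,0]'; python3 -m pendant '[0,0,-0.001,0,0,0,0,0,0,0,0,0]'
```

```text
t: 13.22
tool_pos: [576.9, -212.5, 111.1]
tcp_rot: [[0.026, -1.0, 0.0], [-1.0, -0.026, -0.0], [0.0, -0.0, -1.0]]
ft_force: [-0.0, 0.6, -0.1]
gripper_width: 12.1
t: 13.47
tool_pos: [576.9, -212.5, 111.0]
tcp_rot: [[0.026, -1.0, 0.001], [-1.0, -0.026, -0.0], [0.0, -0.001, -1.0]]
ft_force: [-3.6, 1.1, 8.2]
gripper_width: 12.4
```

```bash
python3 -m pendant '[0,0,0.001,0,0,0,0,0,0,0,0,0,0,0,0,0,0,0,0,0,0,0,0,0]' 0.65; python3 -m pendant '[0,0,0.02,0,0,0,0.03,0,0,0,0.03,0,0,0,0,0,0,0,0,0]'
python3 - <<'E'
from h import *
s=robot.read_state()
p,d=eyes.capture('wrist');c=eyes.get_calibration('wrist');R,t=wristRt(c,s)
cv2.imwrite('pics/w6.png',p[:,:,::-1])
X=cloud(c,d,R,t).reshape(-1,3)
Q=lambda r,a,b:X[(np.hypot(X[:,0]-576,X[:,1]+212)<r)&(X[:,2]>a)&(X[:,2]<b)]
P=Q(25,130,142);print('post',len(P),P.mean(0),P[:,2].max())
P=Q(30,100,109);print('neck',len(P),P.mean(0),(P.min(0)+P.max(0))/2)
P=Q(65,76,86);print((P.min(0)+P.max(0))/2)
A=np.c_[P[:,:2]-P[:,:2].mean(0),np.ones(len(P))];print('plane',np.linalg.lstsq(A,P[:,2],rcond=None)[0])
print(circ(cv2.convexHull(P[:,:2].astype(np.float32))[:,0]))
p,d=eyes.capture('scene');cv2.imwrite('pics/s6.png',cv2.resize(p[200:350,140:320,::-1],None,fx=4,fy=4))
E
```

```text
t: 13.97
tool_pos: [576.7, -212.4, 110.6]
tcp_rot: [[0.026, -1.0, -0.0], [-1.0, -0.026, 0.0], [-0.0, 0.0, -1.0]]
ft_force: [-0.4, -0.3, 0.7]
gripper_width: 55.4
t: 14.38
tool_pos: [577.8, -212.8, 192.7]
tcp_rot: [[0.026, -1.0, 0.004], [-1.0, -0.026, -0.001], [0.001, -0.004, -1.0]]
ft_force: [-0.6, 0.5, -1.0]
gripper_width: 55.7
post 462 [ 578.40197262 -211.75548176  136.02706916] 138.18070697279876
neck 1099 [ 577.74319601 -212.71425525  104.42412856] [ 574.599427   -212.64497006  104.50177367]
[ 574.43327145 -212.49553073   80.99516442]
plane [-7.17111662e-05  5.14840354e-04  8.07811360e+01]
(array([ 574.3886332 , -212.50332009]), np.float64(55.08511012789205))
```

View pics/w6.png

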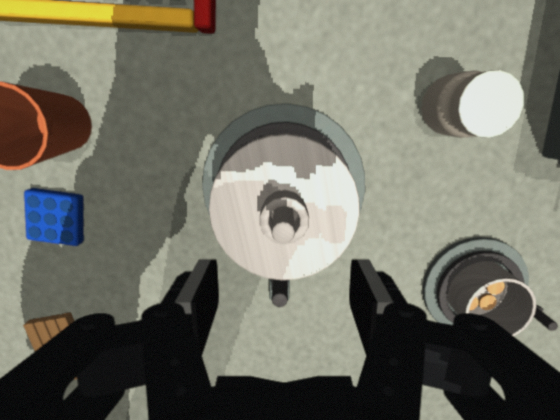

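View pics/s6.png

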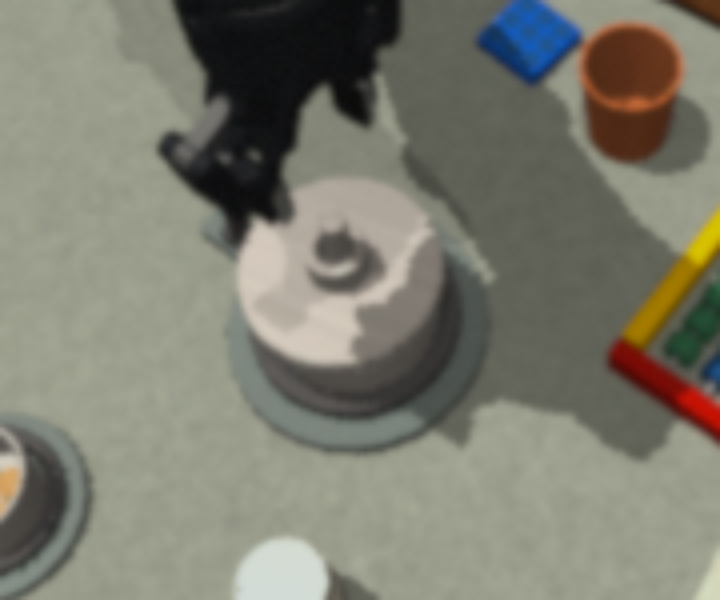

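Both lids are seated: the plate is level at 80.8, against 81 expected. I'll check how well the neck hole is centred on the post before lifting.

Run:
```python
from h import *
s=robot.read_state();print(s['tool_pos'])
p,d=eyes.capture('wrist');c=eyes.get_calibration('wrist');R,t=wristRt(c,s)
z=cv2.resize(p[170:260,230:340,::-1],None,fx=7,fy=6.6,interpolation=cv2.INTER_CUBIC)[:590];cv2.imwrite('pics/w7.png',z)
X=cloud(c,d,R,t).reshape(-1,3)
Q=lambda r,a,b:X[(np.hypot(X[:,0]-576,X[:,1]+212)<r)&(X[:,2]>a)&(X[:,2]<b)]
for a,b in [(134.5,139),(135.5,139),(103.5,107)]:
    P=Q(25,a,b); print(a,len(P),np.percentile(P,[2,50,98],axis=0).round(1)[:, :2].tolist())
```

```text
[ 576.24773249 -212.31547218  190.13264958]
134.5 414 [[571.6, -217.7], [577.8, -211.8], [583.7, -205.6]]
135.5 378 [[571.6, -217.7], [577.5, -211.9], [583.2, -206.1]]
103.5 941 [[559.6, -228.0], [578.5, -212.9], [589.7, -197.4]]
```

View pics/w7.png

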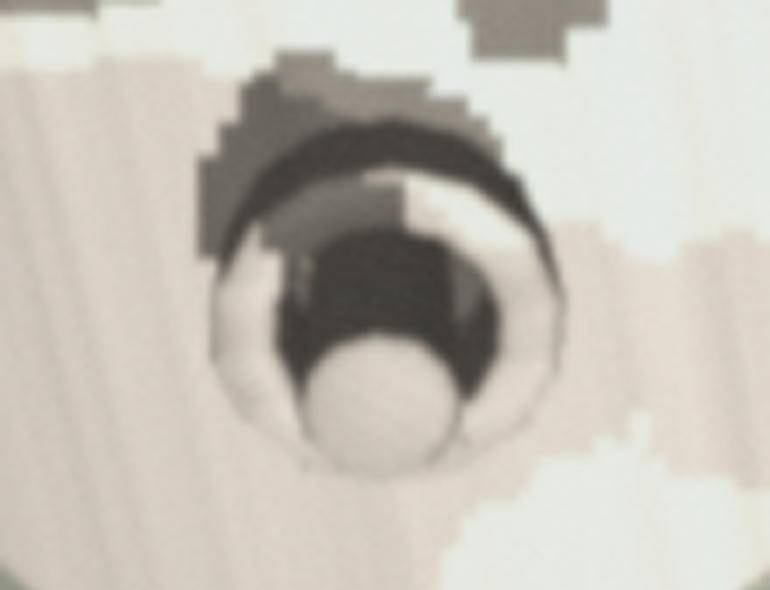

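The post is at (577.5,-211.9) and the neck centre at (574.7,-212.7), so there is room but the neck is offset in x. I'll grip the neck, lift 3 mm, shift +2.5 mm in x, then lift clear.

```bash
python3 -m pendant '[-0.0015,0.0003,-0.02,0,0,0,-0.025,0,0,0,-0.025,0,0,0,-0.02,0,0,0,-0.01,0,0,0,-0.0045,0,0,0,0,0,0,0,0,0]' 0.65 ; python3 -m pendant '[0,0,0,0,0,0,0,0]'
```

```text
t: 15.2
tool_pos: [575.6, -212.2, 86.7]
tcp_rot: [[0.026, -1.0, 0.0], [-1.0, -0.026, -0.0], [0.0, -0.0, -1.0]]
ft_force: [0.0, -0.5, 0.1]
gripper_width: 55.6
t: 15.37
tool_pos: [575.9, -212.4, 87.5]
tcp_rot: [[0.026, -1.0, 0.002], [-1.0, -0.026, -0.001], [0.001, -0.002, -1.0]]
ft_force: [-0.4, 0.1, -0.2]
gripper_width: 55.6
```

```bash
python3 -m pendant '[-0.0008,0.0004,-0.0035,0,0,0,0,0,0,0,0,0]'; python3 -m pendant '[0,0,0,0,0,0,0,0,0,0,0,0,0,0,0,0,0,0,0,0,0,0,0,0]' 0 40; python3 -m pendant '[0,0,0.0015,0,0,0,0.0015,0,0,0,0,0]'
```

```text
t: 15.62
tool_pos: [574.3, -211.7, 82.9]
tcp_rot: [[0.026, -1.0, 0.0], [-1.0, -0.026, 0.0], [-0.0, -0.0, -1.0]]
ft_force: [-0.1, -1.0, -0.5]
gripper_width: 55.5
t: 16.12
tool_pos: [574.6, -211.8, 83.2]
tcp_rot: [[0.026, -1.0, 0.001], [-1.0, -0.026, -0.0], [0.0, -0.001, -1.0]]
ft_force: [-0.6, 0.6, 5.3]
gripper_width: 32.7
t: 16.37
tool_pos: [574.3, -211.7, 85.6]
tcp_rot: [[0.026, -1.0, -0.0], [-1.0, -0.026, 0.0], [-0.0, 0.0, -1.0]]
ft_force: [0.4, 0.2, -1.9]
gripper_width: 32.6
```

```bash
python3 -m pendant '[0.0012,0,0,0,0.0012,0,0,0,0,0,0,0]';  python3 -m pendant '[0,0,0.004,0,0,0,0.004,0,0,0,0.004,0,0,0,0,0,0,0,0,0]';python3 - <<'E'
from h import *
p,d=eyes.capture('scene');cv2.imwrite('pics/s8.png',cv2.resize(p[200:350,140:320,::-1],None,fx=4,fy=4))
E
```

```text
t: 16.62
tool_pos: [577.0, -211.6, 85.6]
tcp_rot: [[0.026, -1.0, -0.0], [-1.0, -0.026, 0.0], [-0.0, 0.0, -1.0]]
ft_force: [0.4, -0.9, -0.6]
gripper_width: 32.7
t: 17.03
tool_pos: [577.0, -211.8, 98.3]
tcp_rot: [[0.026, -1.0, 0.001], [-1.0, -0.026, -0.0], [0.0, -0.001, -1.0]]
ft_force: [-0.2, 0.1, -2.3]
gripper_width: 32.6
```

View pics/s8.png

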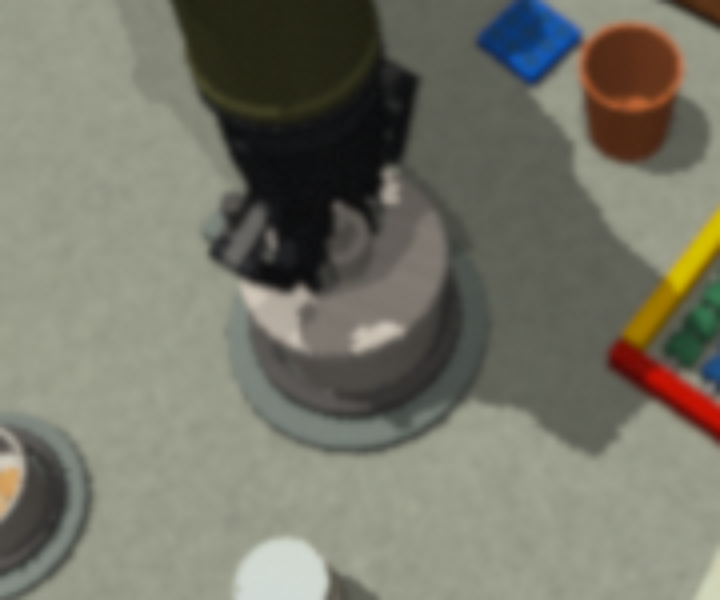

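Run:
```python
from h import *
F=[]
s=robot.read_state()
p,d=eyes.capture('wrist');c=eyes.get_calibration('wrist');R,t=wristRt(c,s)
cv2.imwrite('pics/w9.png',p[:,:,::-1])
X3=cloud(c,d,R,t);X=X3.reshape(-1,3)
P=X[(np.hypot(X[:,0]-577,X[:,1]+212)<7)&(X[:,2]>122)&(X[:,2]<165)];print(len(P),np.percentile(P[:,2],[5,50,95]) if len(P) else '')
for i in range(4):
    eyes.capture('top');F.append(robot.read_state()['ft_force'])
print(np.mean(F,0),np.std(F,0))
```

```text
1638 [124.23242384 136.29242569 137.56425295]
[ 0.14103132  0.10114056 -1.28853623] [0.72452888 0.13839614 0.35961756]
```

View pics/w9.png

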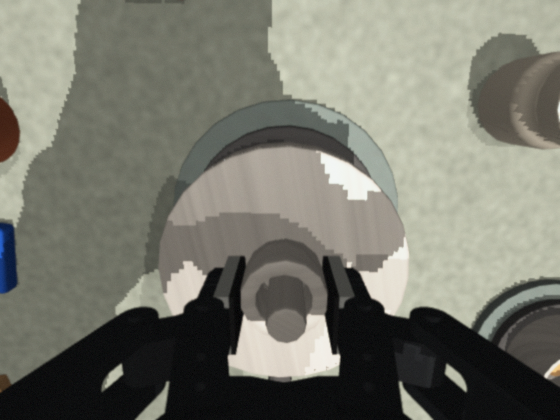

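The post top is still at 137, so the inner lid has stayed seated. The mean load of 1.3 N matches the outer lid alone. Lifting clear, straight up.

```bash
python3 -m pendant '[0,0,0.006,0,0,0,0.008,0,0,0,0.01,0,0,0,0.01,0,0,0,0.01,0,0,0,0.01,0,0,0,0.01,0,0,0,0.008,0,0,0,0,0,0,0,0,0]'; python3 -m pendant '[0,0,0.005,0,0,0,0,0,0,0,0,0,0,0,0,0,0,0,0,0]'
python3 - <<'E'
from h import *
s=robot.read_state();T=s['tool_pos']
p,d=eyes.capture('wrist');c=eyes.get_calibration('wrist');R,t=wristRt(c,s)
cv2.imwrite('pics/w10.png',p[:,:,::-1]);X=cloud(c,d,R,t).reshape(-1,3)
P=X[(np.hypot(X[:,0]-T[0],X[:,1]-T[1])<60)&(abs(X[:,2]-(T[2]-2.5))<6)]
A=np.c_[P[:,:2]-P[:,:2].mean(0),np.ones(len(P))];print('plane',len(P),np.linalg.lstsq(A,P[:,2],rcond=None)[0],(P.min(0)+P.max(0))/2)
for n in ['scene','top']:
    p,d=eyes.capture(n);cv2.imwrite(f'pics/{n}10.png',p[:,:,::-1]);X=cloud(eyes.get_calibration(n),d).reshape(-1,3)
    for nm,a,b in [('post',120,140),('disc',73,82),('platetop',155,180)]:
        P=X[(np.hypot(X[:,0]-576,X[:,1]+212)<60)&(X[:,2]>a)&(X[:,2]<b)];print(n,nm,len(P),np.median(P,0) if len(P) else '',P.max(0) if len(P) else '')
    if n=='scene': cv2.imwrite('pics/s10.png',cv2.resize(p[170:330,140:330,::-1],None,fx=4,fy=3.7))
s=robot.read_state();print(s['t'],s['tool_pos'],s['ft_force'],s['gripper_width'],np.abs(s['joint_velocities']).max())
E
```

```text
t: 18.17
tool_pos: [577.0, -211.8, 170.3]
tcp_rot: [[0.026, -1.0, 0.001], [-1.0, -0.026, -0.0], [0.0, -0.001, -1.0]]
ft_force: [0.7, 0.7, -1.4]
gripper_width: 33.0
t: 18.58
tool_pos: [576.7, -211.7, 174.4]
tcp_rot: [[0.026, -1.0, -0.001], [-1.0, -0.026, 0.0], [-0.0, 0.001, -1.0]]
ft_force: [-0.1, 0.8, -1.2]
gripper_width: 32.8
plane 30342 [-2.79020301e-03  1.92340122e-03  1.72023563e+02] [ 576.09263058 -211.19380342  171.92606616]
scene post 0  
scene disc 520 [ 601.47927214 -231.44448941   76.88401037] [ 623.46247601 -175.02166561   80.34687382]
scene platetop 1469 [ 598.44725544 -223.31335852  172.07380223] [ 632.53847721 -155.55956529  179.87825076]
top post 0  
top disc 62 [ 545.01078052 -182.63728263   76.32256952] [ 578.79385866 -166.06360478   80.05858883]
top platetop 829 [ 551.98886774 -189.91247587  171.55563051] [ 630.7521702  -155.54965278  179.72991416]
18.7333 [ 576.73499905 -211.71738634  174.54138307] [ 0.31126465  0.21443048 -0.87558046] 32.956583253948956 0.0015681039372968872
```

View pics/s10.png

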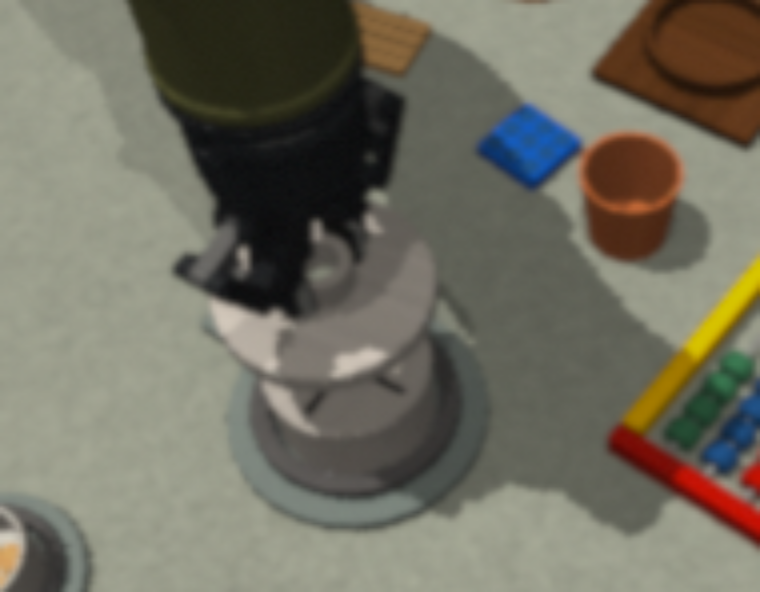

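View pics/top10.png

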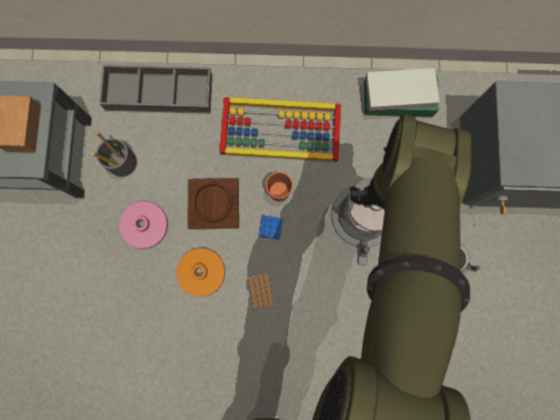

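The outer lid's underside is at about 168 mm, 96 mm above the rim, level and at rest. The inner disc top reads 77, which is seated, and the peg is still over the tongue. Handing in.

```bash
python3 -c "
from cell import robot
print(robot.hand_in())"
```

```text
the job is handed in; nothing more can be done
None
```

The job is done and handed in at about 18.7 s; the simulator gives no verdict, so what follows rests on my own checks.

- **Collar:** I turned it by its peg until it stalled against the stop at about 12 N. The top view shows the lever lying over the tongue.
- **Lids:** I carried both by the post, seated them on the canister and let go. The outer lid's plate then measured 80.8 mm high and level, against an expected 81 mm.
- **Outer lid alone:** I lifted it by its neck, straight up. It is level to about 0.003 rad with its underside about 96 mm above the rim, near the canister's axis, and the arm is at rest.
- **Inner lid:** It stayed seated. Its disc top reads about 77 mm as expected, and the wrist load of about 1.3 N matches the outer lid alone.
- **Bystanders:** I saw no visible movement of the bystanders in the last top view, but the arm covered the glue jar in that picture.

**Disagreements:**
- The top and wrist cameras differed by about 2 mm on the lids' position, within the stated calibration.
- After seating, the post measured about 1.7 mm off the canister's axis in x. The limit is 5 mm.
- The neck sat about 2.7 mm off the post, so I re-centred it before the full lift.

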